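# Photograph the bronze fragments: open the green pedal box and let it down softly

### The job

On the conservation bench, press the pedal of the green-lidded fragment box all the way down so that its lid stands fully open, and keep it open for two seconds so the overhead camera can photograph the bronze pieces inside. Then ease the pedal back up over about two seconds, so that the lid comes down softly until it is fully shut, and let go of the pedal. Work the lid by its pedal only, without touching it, and keep the grey-lidded box shut.

Things in the scene. Friction and masses are not known exactly. Their poses are not given: they have to be found in the camera images.
- green_tread (a point): Top centre of the green pedal tread (60 mm along lever x 56 across x 10), 100 mm out from the box front. Top is 58 mm above the bench at rest, 20 mm fully down (hard stop); moves almost straight down (within 3 mm). Pushes back 4 to 8 N all the way; let go, it springs up and the lid slams. Push with shut fingers from above. x along the lever to the box, y across, z up at rest.
- green_lid (a joint): Opening of the green lid, rad: 0 shut (pedal up), 1.25 fully open (pedal fully down), about 0.033 per mm of tread travel. Hinged on the box's far edge: the near edge swings up and away from the robot; open, its top is about 250 mm above the bench.
- green_lid_mid (a point): Centre of the top of the green lid plate, 156 x 136 x 8 mm, on a white box (150 long x 130 wide x 100 mm high) fixed to the bench, whose pedal side faces the robot within about 20 degrees. Top face 110 mm above the bench when shut. Its x points to the hinge on the far edge, away from the pedal; z is the plate's upward normal. The tread lies about 175 mm from it along -x.
- grey_lid (a joint): Opening of the dark grey lid, rad, of a second box of the same make with a dark grey tread, standing 280 to 490 mm to the left or right of the green one: 0 shut, 1.25 open. Not wanted: leave it shut.

How it is judged:
By the outcome, as a careful person would: the job done as asked, in the order asked, and still so for the second after the job is handed in, with the robot touching nothing.
It also fails if it takes over 38 s, if anything falls off the work surface, if the arm or the gripper's body presses on something with over 40 N, if the wrist force passes 120 N, or if a joint passes its speed limit or range.

### The arm

A 6-joint arm with a two-finger parallel gripper is mounted at the origin on the work surface. World frame = base frame: x ahead of the robot, y to its left, z up, the work surface at z = 0. Lengths are in m, angles in rad, forces in N, time in s.
With the tool pointing down it reaches from about 0.275 to 0.725 m from the base axis. Payload 15.9 kg.
Tool frame: the origin (TCP) lies between the finger pads; the fingertips stand 22 mm ahead of it and the grasp point (between the pads) lies 3 mm ahead of it (env.finger_overhang is the distance from the TCP to the fingertips, in m); z points along the fingers, y is the line along which they close (so a half turn about z gives the same grasp; the last joint's range is limited). The gripper opens to 85 mm and grips with 20 to 120 N. Pads are 22 mm wide; open, the fingers measure 114 mm over their backs; the gripper's body (76 mm by 85 mm) begins 54 mm behind the grasp point. The pads swing forward as they close: fully open they stand 13 mm farther back than shut.
Start: joints at [1.318, 0.213, -0.034, 1.323, 0, 1.571], TCP at [0.125, 0.484, 0.219] pointing down, gripper open.
Joint ranges: [-2.98, 2.98], [-0.74, 1.72], [-1.14, 1.35], [-2.1, 2.04], [-1.57, 1.44], [-3.14, 3.14]. Speed limits (rad/s): [1.89, 1.89, 2.39, 2.57, 3.14, 3.14].

### API

Orientations are given as a unit quaternion [x, y, z, w].
In Python, from workcell import env gives the robot as it stands. Calls block until the motion is done:
- env.move_pose(position, orientation): joint-space move of the TCP to a pose.
- env.servo_line(position, vel=0.15, frame=None): straight line of the TCP; frame=None keeps the orientation; vel is the mean speed in m/s.
- env.move_j(angles): joint-space move.
- env.command_gripper(opening, squeeze=None): finger opening in m; squeeze is the grip in N (None keeps the last); returns when the fingers have stopped.
- env.wait(seconds).
- env.ik(position, orientation): joint angles nearest the present ones, or None.
- env.get_state(): the state.
- env.read_camera(name): name is "scene" or "top"; returns the picture (400x640x3 uint8, red, green, blue); there is no depth.
- env.camera_info(name): a dict with "mtx" (3x3 intrinsics, pixels), "position" and "rotation" of the camera in the world. Camera axes: x right, y up, looking along -z (the intrinsics and any distortion apply to the point x, -y, -z); pixel columns grow to the right and rows downward; lengths in m; the calibration is good to about 2 mm. A picture is of the moment at which its call begins. camera_info takes no time and is no camera call.
A pose or a line that the arm cannot do raises env.PlanningError and nothing moves.
- env.finish_job(): hands the job in; it is judged then, once.
The state is a dict: "time_s": time; "joint_positions": joint angles; "qvel": joint speeds; "effort": joint torques, N m; "ee_pos": TCP position; "orientation": TCP orientation; "ft_force": force on the tool from outside, world axes, zero at the start; "ft_torque": the same for the moment, N m; "finger_gap": finger opening in m; "finger_force": force on a finger pad.
Only numpy, scipy, OpenCV 4.12 (cv2) and the standard library are available. Lean on these libraries where they do the work, as an engineer would, in place of code of your own. Each camera call takes 0.05 s, during which the arm holds its last target. There are 200 camera calls.

## Working session

There is one attempt and no reset: what is moved stays moved. The work goes in short steps, each a Python script; the robot and the scene stay as the last script left them, time stands still between calls to the robot, and variables do not carry over. Pictures are saved under pics/ and viewed, at most 10 in all, crops included, and the job is handed in when it is done.

```bash
mkdir -p pics; python3 - <<'E'
from workcell import env
import cv2,numpy as np
for n in("scene","top"):
    im=env.read_camera(n); cv2.imwrite(f"pics/{n}0.png",im[:,:,::-1]); 
    print(n,env.camera_info(n))
s=env.get_state();print(s["time_s"],s["ee_pos"],s["orientation"],s["ft_force"])
E
```

```text
scene {'mtx': array([[495.66711744,   0.        , 318.31711327],
       [  0.        , 495.66711744, 198.18758521],
       [  0.        ,   0.        ,   1.        ]]), 'position': array([ 0.95858235, -0.68750965,  0.6195227 ]), 'rotation': array([0.45631627, 0.11380069, 0.21237656, 0.8565752 ])}
top {'mtx': array([[459.3829673 ,   0.        , 314.20633275],
       [  0.        , 459.3829673 , 201.64933386],
       [  0.        ,   0.        ,   1.        ]]), 'position': array([ 0.52607209, -0.02423182,  1.04017878]), 'rotation': array([ 0.03964339, -0.03570388, -0.69725843,  0.71483167])}
0.1 [0.12498593 0.48383276 0.21858536] [ 1.26076589e-01  9.92020398e-01 -4.68230625e-04 -6.54258478e-05] [ 0.68007117 -0.54498914  0.11302121]
```

View pics/scene0.png

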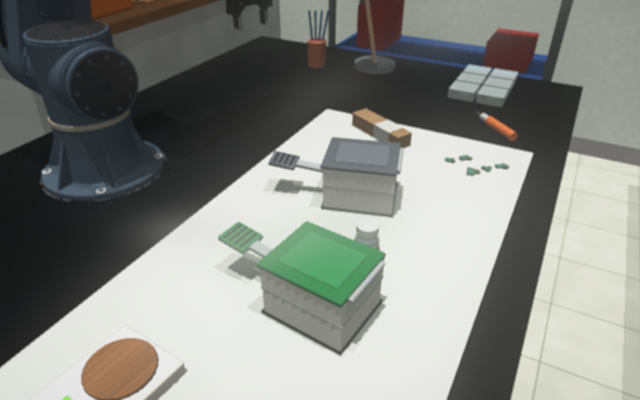

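View pics/top0.png

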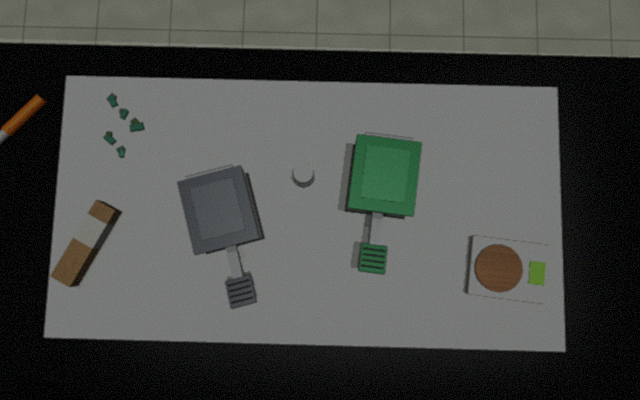

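Scene view: green tread at about (240,237), green lid at (322,262), grey box behind it. Top view: green tread at (373,258), green lid at (385,175), and the grey box at (220,210), to the robot's left. The approach to the green tread is clear.

```bash
cat > vis.py <<'E'
import cv2,numpy as np
from scipy.spatial.transform import Rotation as R
from workcell import env
def ray(cam,px):
    c=env.camera_info(cam); d=np.linalg.inv(c["mtx"])@[px[0],px[1],1]
    return c["position"],R.from_quat(c["rotation"]).apply(d*[1,-1,-1])
def tri(p1,p2):
    (a,u),(b,v)=ray("scene",p1),ray("top",p2)
    s=np.linalg.lstsq(np.c_[u,-v],b-a,rcond=None)[0]
    P,Q=a+s[0]*u,b+s[1]*v
    return (P+Q)/2,np.linalg.norm(P-Q)
def plane(cam,px,z):
    o,d=ray(cam,px); return o+d*(z-o[2])/d[2]
def quad(im,near):
    """corners (quadrilateral centre = diagonal crossing) of the green blob nearest a pixel"""
    hsv=cv2.cvtColor(im,cv2.COLOR_RGB2HSV)
    m=cv2.inRange(hsv,(50,90,30),(85,255,255)); m=cv2.morphologyEx(m,cv2.MORPH_CLOSE,np.ones((5,5)))
    cs=[c for c in cv2.findContours(m,0,1)[0] if cv2.contourArea(c)>200]
    c=max(cs,key=lambda c:cv2.pointPolygonTest(c,near,True))
    q=cv2.approxPolyDP(cv2.convexHull(c),0.07*cv2.arcLength(c,True),True)[:,0].astype(float)
    if len(q)!=4: print("corners",len(q)); q=cv2.boxPoints(cv2.minAreaRect(c))
    M=cv2.moments(c); cen=np.array([M["m10"],M["m01"]])/M["m00"]
    return q,cen
E
python3 - <<'E'
from vis import *
for nm,n1,n2,h in(("tread",(240,237),(373,258),.058),("lid",(322,262),(385,175),.11)):
    q1,c1=quad(cv2.imread("pics/scene0.png")[:,:,::-1].copy(),n1)
    q2,c2=quad(cv2.imread("pics/top0.png")[:,:,::-1].copy(),n2)
    print(nm,q1.tolist(),c1,q2.tolist(),c2); print(" tri",*tri(c1,c2))
    P=np.array([plane("top",p,h) for p in q2]); print(" top-plane corners",P.round(3).tolist(),"centre",P.mean(0),plane("top",c2,h),"edges",np.linalg.norm(P-np.roll(P,-1,0),axis=1))
    P=np.array([plane("scene",p,h) for p in q1]); print(" scene-plane centre",P.mean(0),plane("scene",c1,h),"edges",np.linalg.norm(P-np.roll(P,-1,0),axis=1))
E
```

```text
corners 3
tread [[266.800048828125, 269.4000549316406], [296.4000244140625, 210.20004272460938], [383.60003662109375, 253.80001831054688], [354.00006103515625, 313.0000305175781]] [329.74532536 268.47963933] [[362.0, 243.0], [386.0, 247.0], [383.0, 273.0], [359.0, 269.0]] [372.4214939  258.16692073]
 tri [ 0.5876064  -0.11616142  0.02017623] 0.1620981411350312
 top-plane corners [[0.545, -0.121, 0.058], [0.538, -0.172, 0.058], [0.483, -0.167, 0.058], [0.49, -0.116, 0.058]] centre [ 0.51405555 -0.14406188  0.058     ] [ 0.51361614 -0.14390558  0.058     ] edges [0.0516182  0.05517193 0.05130971 0.05524568]
 scene-plane centre [ 0.66216092 -0.10819081  0.058     ] [ 0.68294519 -0.12695935  0.058     ] edges [0.17681465 0.20453958 0.14974713 0.17069475]
corners 3
lid [[266.800048828125, 269.4000549316406], [296.4000244140625, 210.20004272460938], [383.60003662109375, 253.80001831054688], [354.00006103515625, 313.0000305175781]] [329.74532536 268.47963933] [[357.0, 135.0], [420.0, 143.0], [412.0, 215.0], [348.0, 207.0]] [384.17107971 175.09740101]
 tri [ 0.69267231 -0.16001493  0.08773828] 0.011772790975848827
 top-plane corners [[0.766, -0.103, 0.11], [0.753, -0.233, 0.11], [0.603, -0.217, 0.11], [0.616, -0.087, 0.11]] centre [ 0.68458384 -0.15979283  0.11      ] [ 0.6837413  -0.15964595  0.11      ] edges [0.13083485 0.15020525 0.13067016 0.15083555]
 scene-plane centre [ 0.68961113 -0.16183883  0.11      ] [ 0.70847066 -0.1788693   0.11      ] edges [0.16044067 0.18559813 0.13587975 0.15488751]
```

The top-view fits look right. In the scene view the tread is paler and the mask missed it, so I'll loosen the saturation limit.

```bash
sed -i 's/(50,90,30),(85,255,255)/(45,50,30),(85,255,255)/; s/0.07\*/0.05*/' vis.py
python3 - <<'E'
from vis import *
im=cv2.imread("pics/scene0.png")[:,:,::-1].copy(); h=cv2.cvtColor(im,cv2.COLOR_RGB2HSV)
print(h[237,240],h[262,322],h[285,300])
for nm,n1,n2,z in(("tread",(240,237),(373,258),.058),("lid",(322,262),(385,175),.11)):
    q1,c1=quad(im,n1); q2,c2=quad(cv2.imread("pics/top0.png")[:,:,::-1].copy(),n2)
    print(nm,q1.tolist(),c1,q2.tolist(),c2); print(" tri",*tri(c1,c2))
    for cam,q,c in(("top",q2,c2),("scene",q1,c1)):
        P=np.array([plane(cam,p,z) for p in q]); print(cam,P.mean(0),plane(cam,c,z),np.linalg.norm(P-np.roll(P,-1,0),axis=1))
E
```

```text
[ 62  43 154] [ 68 112 168] [ 67 109 122]
tread [[237.0, 223.0], [261.0, 236.0], [243.0, 250.0], [220.0, 237.0]] [239.74492498 236.38805531] [[362.0, 243.0], [386.0, 246.0], [384.0, 273.0], [359.0, 270.0]] [372.35197133 258.0864994 ]
 tri [ 0.51322096 -0.1422964   0.07460907] 0.0018972991781414708
top [ 0.51407444 -0.14459305  0.058     ] [ 0.51378177 -0.14375627  0.058     ] [0.05134804 0.05704489 0.05312873 0.05732717]
scene [ 0.49930821 -0.12545015  0.058     ] [ 0.49879039 -0.12616792  0.058     ] [0.06319629 0.04841742 0.0592922  0.04937693]
lid [[257.0, 263.0], [306.0, 222.0], [384.0, 253.0], [340.0, 306.0]] [322.06001173 262.26795661] [[357.0, 134.0], [421.0, 143.0], [413.0, 215.0], [348.0, 208.0]] [383.96255365 175.22728041]
 tri [ 0.68555525 -0.16069343  0.09895957] 0.0005196561190022008
top [ 0.68462659 -0.16081507  0.11      ] [ 0.68346172 -0.15922175  0.11      ] [0.13314454 0.15020837 0.13246076 0.15496007]
scene [ 0.68663    -0.16499765  0.11      ] [ 0.69155403 -0.171718    0.11      ] [0.12878252 0.14976453 0.13538427 0.15390974]
```

The tread triangulates to z = 75 mm, against 58 mm in the text. Before acting on either, I'll look at a crop with the expected position projected into it.

```bash
python3 - <<'E'
from vis import *
def proj(cam,P):
    c=env.camera_info(cam); p=R.from_quat(c["rotation"]).inv().apply(np.array(P)-c["position"])*[1,-1,-1]
    u=c["mtx"]@p; return u[:2]/u[2]
im=cv2.imread("pics/scene0.png")[170:320,200:400]; big=cv2.resize(im,None,fx=4,fy=4,interpolation=2)
for P,col in(((.5138,-.144,.058),(0,0,255)),((.5132,-.1423,.0746),(255,0,0)),((.6846,-.1608,.11),(0,0,255)),((.5150,-.144,0),(255,0,255))):
    u=proj("scene",P); print(P,u); cv2.circle(big,tuple(((u-[200,170])*4).astype(int).tolist()),4,col,-1)
cv2.imwrite("pics/crop1.png",big)
E
```

```text
(0.5138, -0.144, 0.058) [240.82562159 244.32009767]
(0.5132, -0.1423, 0.0746) [240.27735389 236.37818134]
(0.6846, -0.1608, 0.11) [321.34470018 256.79486573]
(0.515, -0.144, 0) [244.12999847 268.92085101]
```

View pics/crop1.png

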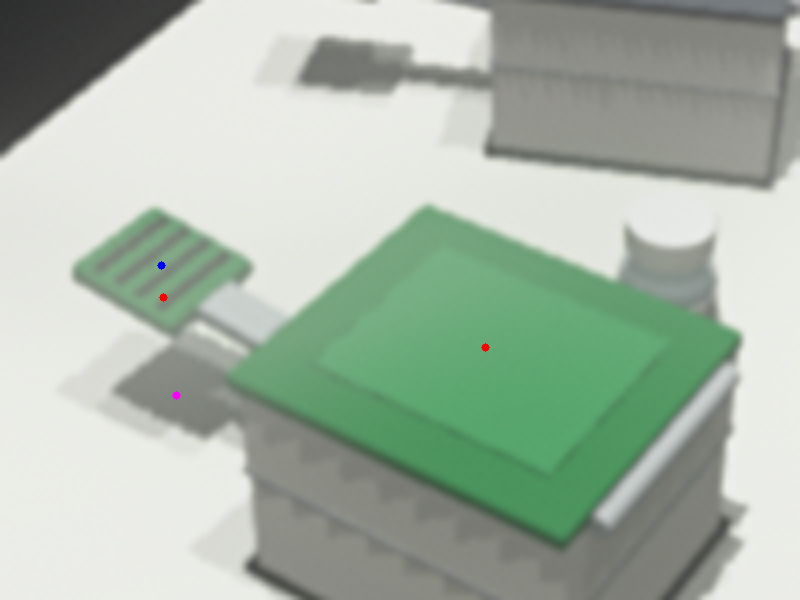

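The lid centre projects correctly, within about 1 px. The tread looks nearer 75 mm high than 58 mm, and the top-view position agrees with the lid axis. Its xy is settled at about (0.513, -0.143), so I'll find the height by touch.

```bash
python3 - <<'E'
from vis import *
s=env.get_state(); p=np.array([.513,-.1432,.16])
q=(R.from_euler("z",np.arctan2(p[1],p[0])-s["joint_positions"][0])*R.from_quat(s["orientation"])).as_quat()
print(env.finger_overhang, env.ik(p,q), env.ik(p-[0,0,.125],q))
env.command_gripper(0.0); env.move_pose(p,q)
env.servo_line(p-[0,0,.045],vel=.1)
for i in range(2):
    s=env.get_state(); print(s["time_s"],s["ee_pos"],s["ft_force"],s["finger_gap"]); env.wait(.1)
a=env.read_camera("scene")[:,:,::-1];b=env.read_camera("top")[:,:,::-1]
cv2.imwrite("pics/above.png",cv2.resize(np.vstack([a[130:330,120:440],b[120:320,240:560]]),None,fx=1.5,fy=1.5))
E
```

```text
0.022 [-2.72220418e-01  2.97958259e-01 -7.24968825e-02  1.20128667e+00
  1.17539418e-05  1.57080926e+00] [-2.72220418e-01  3.86509537e-01 -2.80476643e-01  9.04755632e-01
  1.17539418e-05  1.57080926e+00]
4.0833 [ 0.51317662 -0.14308761  0.11540732] [ 0.38903507 -0.61434479  0.48949889] 6.265443882449669e-05
4.1833 [ 0.51347942 -0.14326851  0.11578638] [-0.07824321 -0.2101255   0.44874415] 5.1063002344732714e-05
```

View pics/above.png

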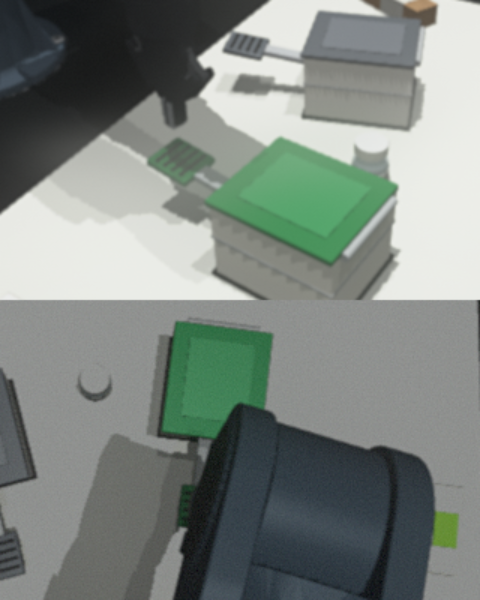

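The hand is above the tread: the tip is at crop (175,123) and the tread centre at (181,160). The scene view's vertical scale looks biased, so I'll descend in small force-watched steps.

```bash
python3 - <<'E'
from vis import *
f0=np.mean([env.get_state()["ft_force"]],0); p=np.array([.513,-.1432,.115]); p0=env.get_state()["ee_pos"]
while p[2]>.026:
    p[2]-=.003 if p[2]<.1 else .005
    env.servo_line(p,vel=.03); s=env.get_state(); df=s["ft_force"]-f0
    print(round(s["time_s"],2),s["ee_pos"].round(4) if hasattr(s["ee_pos"],"round") else s["ee_pos"],np.round(df,1))
    if df[2]>3: break
a=env.read_camera("scene")[:,:,::-1]
cv2.imwrite("pics/touch.png",cv2.resize(a[130:330,120:440],None,fx=2.5,fy=2.5))
E
```

```text
4.7 [ 0.5128 -0.1432  0.1097] [1.5 0.5 0.3]
5.02 [ 0.5128 -0.1432  0.1048] [1.4 0.8 1. ]
5.33 [ 0.5128 -0.1432  0.0998] [0.7 0.6 0.1]
5.58 [ 0.5129 -0.1432  0.0968] [ 1.   0.4 -0.1]
5.83 [ 0.5129 -0.1432  0.0938] [ 0.6 -0.   2.2]
6.08 [ 0.5129 -0.1432  0.0908] [ 1.1  0.7 -0.1]
6.33 [ 0.5129 -0.1432  0.0878] [ 1.4  0.1 -0. ]
6.58 [ 0.5129 -0.1432  0.0848] [0.3 0.7 1.4]
6.83 [ 0.5128 -0.1431  0.0818] [-0.8  0.3  1.3]
7.08 [ 0.5129 -0.1432  0.0788] [ 0.1  0.9 -0.6]
7.33 [ 0.5128 -0.1432  0.0758] [0.1 0.9 0.6]
7.58 [ 0.5129 -0.1432  0.0728] [0.9 0.8 0.2]
7.83 [ 0.5128 -0.1432  0.0698] [-0.   0.9 -0.5]
8.08 [ 0.5129 -0.1432  0.0669] [ 0.5  1.3 -0.1]
8.33 [ 0.5132 -0.1433  0.0642] [0.1 1.1 6.8]
```

View pics/touch.png

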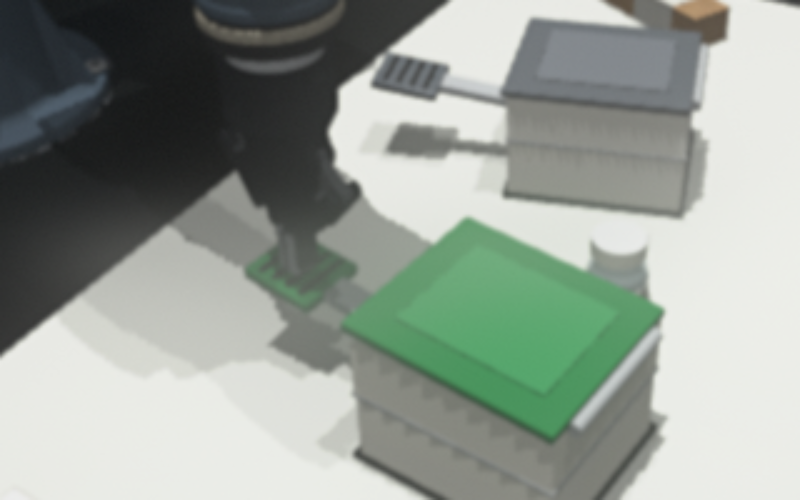

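The fingertips rest on the tread centre at crop (297,275) and the lid is still shut. Contact came at TCP z of about 0.0655. Next I'll press down, feel for the hard stop, hold, and check.

```bash
python3 - <<'E'
from vis import *
def rep():
    s=env.get_state(); print(round(s["time_s"],2),np.round(s["ee_pos"],4),np.round(s["ft_force"],1)); return s["ft_force"][2]
p=np.array([.513,-.1432,.064])
for z in np.arange(.054,.033,-.01):
    p[2]=z; env.servo_line(p,vel=.025)
    if rep()>20: break
while p[2]>.008 and rep()<16:
    p[2]-=.0015; env.servo_line(p,vel=.02)
a=env.read_camera("scene")[:,:,::-1];b=env.read_camera("top")[:,:,::-1]
cv2.imwrite("pics/open.png",np.hstack([a[80:400,100:480],b[80:400,160:540]]))
E
```

```text
8.93 [ 0.5126 -0.1432  0.0542] [-3.4 -1.2  6.9]
9.48 [ 0.5126 -0.1432  0.0441] [-3.9 -0.1  6.7]
10.03 [ 0.5123 -0.1432  0.034 ] [-5.6  0.2  6.3]
10.03 [ 0.5123 -0.1432  0.034 ] [-5.6  0.2  6.3]
10.28 [ 0.5124 -0.1432  0.0325] [-3.4 -0.4  5.6]
10.53 [ 0.5125 -0.1432  0.031 ] [-3.8 -0.4  6.5]
10.78 [ 0.5125 -0.1432  0.0295] [-3.5  0.1  5.9]
11.03 [ 0.5126 -0.1432  0.028 ] [-4.1  0.2  5.6]
11.28 [ 0.5126 -0.1432  0.0268] [-5.   0.6 10.4]
11.53 [ 0.5128 -0.1433  0.0258] [-9.3  2.  20.5]
```

View pics/open.png

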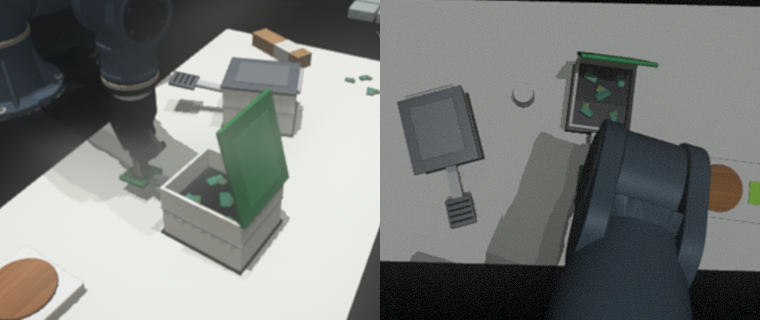

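The lid stands upright (scene crop (255,165)), the bronze pieces are visible in the box, and the grey box is shut. The 20 N reading with 38 mm of travel matches the hard stop. Now I'll hold, ease up and release.

```bash
python3 - <<'E'
from vis import *
def rep():
    s=env.get_state(); print(round(s["time_s"],2),np.round(s["ee_pos"],4),np.round(s["ft_force"],1))
p=np.array([.513,-.1432,.068])
rep(); env.wait(2.4); rep()
env.servo_line(p,vel=.02); rep()
env.servo_line(p+[0,0,.008],vel=.02); rep()
env.servo_line(p+[0,0,.10],vel=.1); rep()
a=env.read_camera("scene")[:,:,::-1];b=env.read_camera("top")[:,:,::-1]
cv2.imwrite("pics/shut.png",np.hstack([a[80:400,100:480],b[80:400,160:540]]))
E
```

```text
11.63 [ 0.5128 -0.1433  0.0258] [-8.   0.9 20.1]
14.03 [ 0.5128 -0.1433  0.0258] [-8.5  0.9 19.8]
16.33 [ 0.5128 -0.1432  0.0678] [ 0.1  0.5 -0.9]
16.88 [ 0.5131 -0.1432  0.0761] [ 0.   1.  -0.3]
17.95 [ 0.5127 -0.1431  0.1674] [ 0.3  0.1 -0.9]
```

View pics/shut.png

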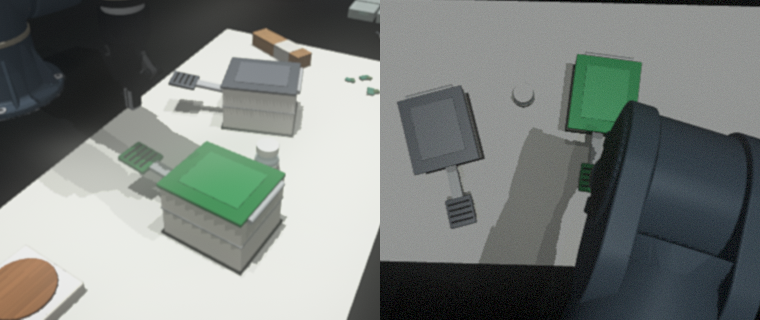

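The green lid is shut (scene crop (222,182)), the tread is back up at (140,157), the grey box is shut and the hand is clear.

```bash
python3 -c "
from workcell import env
print(env.finish_job())"
```

```text
the job is handed in; nothing more can be done
None
```

The job is handed in at about 18 s: I pressed the green pedal to its hard stop, held the lid open for about 2.5 s, eased it shut over about 2.3 s and released the pedal; the final pictures show both boxes shut and the hand clear.

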